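Scoop two dryer balls from the tote into the laundry basket

TASK

Take the scoop off its black mat and, in one scoopful, bring both dryer balls up out of the grey tote together (the tote's end and corner make a good backstop); the balls are for the scoop only, so keep the gripper off them. Tip them into the white basket, then stand the scoop upright and flat on its mat again and let go. Leave everything else on the table where it is.

Things in the scene. Friction and masses are not known exactly. Their poses are not given: they have to be found in the camera images.
- scoop: Aluminium scoop like a small dustpan with an upright black handle, 0.26 kg, standing flat on the mat at the start, nose roughly towards the robot. Origin: centre of its underside; z up, nose (open end) at its -x. Flat pan 3 mm thick, x = -55 (straight front lip) to +50 mm, 160 mm wide outside, 144 inside. Nose-up tilt rolls balls to the back wall; 30 degrees nose-down rolls them out over the lip.
- scoop_grip (a point): Grasp point on the scoop's handle, at (58, 0, 120) mm in the scoop's frame, 25 mm below the top. The handle is an upright 22 x 22 mm bar centred at x = 58, y = 0, from z = 40 to 145 mm; grasp it from above across its y faces. Nothing of the scoop reaches further back than x = 69 mm.
- scoop_lip (a point): Middle of the scoop's front lip at its underside, (-55, 0, 0) mm in the scoop's frame. From the lip two side walls run back, 8 mm high for the first 30 mm, then sloping straight up to 47 mm at the back; the back wall is 45 mm high, at x = 46 to 50 mm.
- tote: Grey plastic tote, an open box fixed to the table: outside 260 (x) x 200 (y) x 85 mm high, walls and floor 5 mm, inside 250 x 190 mm. Origin: centre of its underside; x is its long axis, its -x end is the end nearer the robot, where both balls lie at the start (the half at its +x end is empty). Its walls are rigid and may be pushed against.
- ball_a: White hard plastic dryer ball with low nubs, 60 mm diameter, about 70 g, rolls and slides easily; origin at its centre, axes mean nothing. Alike with ball_b. It starts in the tote on the -x half, on the -y side.
- ball_b: The other dryer ball, same as ball_a; it starts in the tote's -x half, on the +y side.
- basket: White plastic laundry basket, an open box fixed to the table: outside 210 (x) x 200 (y) x 80 mm high, walls and floor 5 mm. Origin: centre of its underside.
- mat: Black rubber mat, 190 (x) x 200 (y) x 4 mm thick, fixed to the table; origin: centre of its underside. It and the basket may have changed places.
- detergent: Bystander: white bottle with a blue cap, 84 mm across, 190 mm high; origin at its underside. Leave it alone.
- softener: Bystander: blue bottle, 72 mm across, 170 mm high; origin at its underside. Leave it alone.
- mug: Bystander: white mug, 80 mm across, 90 mm high; origin at its underside. Leave it alone.
- brush: Bystander: scrubbing brush lying down; origin at its underside. Leave it alone.
- carton: Bystander: cardboard carton 70 x 120 x 50 mm; origin at its underside. Leave it alone.
- jar: Bystander: small closed amber jar, 60 mm across, 80 mm high; origin at its underside. Leave it alone.
- stain_can: Bystander: bare metal can, 54 mm across, 120 mm high; origin at its underside. Leave it alone.

How it is judged:
On the way, in this order (a step that is already met when the one before it is completed fails the run):
1. both balls lie in the scoop together, lifted clear above the tote's rim (x of ball_a in the frame of scoop between -0.06 and 0.05 m and y of ball_a in the frame of scoop between -0.08 and 0.08 m and z of ball_a in the frame of scoop between 0 and 0.06 m and x of ball_b in the frame of scoop between -0.06 and 0.05 m and y of ball_b in the frame of scoop between -0.08 and 0.08 m and z of ball_b in the frame of scoop between 0 and 0.06 m and height (world z) of scoop above 0.09 m), for 0.2 s.
2. both balls are in the basket (x of ball_a in the frame of basket between -0.1 and 0.1 m and y of ball_a in the frame of basket between -0.095 and 0.095 m and z of ball_a in the frame of basket between 0 and 0.055 m and linear speed of each of ball_a, ball_b below 0.05 m/s and x of ball_b in the frame of basket between -0.1 and 0.1 m and y of ball_b in the frame of basket between -0.095 and 0.095 m and z of ball_b in the frame of basket between 0 and 0.055 m), for 0.2 s.
At the end, for the whole second after the job is handed in: Both balls rest inside the basket (below its rim, slower than 50 mm/s) and the scoop stands at rest on the mat, upright within 0.1 rad, its origin within 75 mm of the mat's centre along each mat axis and its underside less than 12 mm above the mat's underside (all of step 2 and x of scoop in the frame of mat between -0.075 and 0.075 m and y of scoop in the frame of mat between -0.075 and 0.075 m and z of scoop in the frame of mat between 0 and 0.012 m and angle between scoop's own z axis and vertical below 0.1 rad and linear speed of scoop below 0.03 m/s); the robot touches nothing.
It fails at once if the gripper touches a ball (over 1 N) (contact force between the fingers and ball_a above 1 N or contact force between the fingers and ball_b above 1 N).
It fails at once if a bystander is moved more than 30 mm or knocked over (distance of any of detergent, softener, mug, brush, carton, jar, stain_can from where it was at the start of the episode above 0.03 m or angle between any of detergent, softener, mug, carton, jar, stain_can's own z axis and vertical above 0.5 rad).
It also fails if it takes over 72 s, if anything falls off the work surface, if the arm or the gripper's body presses on something with over 40 N, if the wrist force passes 120 N, or if a joint passes its speed limit or range.

ROBOT

A 6-joint arm with a two-finger parallel gripper is mounted at the origin on the work surface. World frame = base frame: x ahead of the robot, y to its left, z up, the work surface at z = 0. Lengths are in m, angles in rad, forces in N, time in s.
With the tool pointing down it reaches from about 0.425 to 0.95 m from the base axis. Payload 3.5 kg.
Tool frame: the origin (TCP) lies at the very end of the fingers, on their centre line; the grasp point (between the pads) lies 19 mm behind it; z points along the fingers, y is the line along which they close (so a half turn about z gives the same grasp; the last joint's range is limited). The gripper opens to 85 mm and grips with 20 to 120 N. Pads are 22 mm wide; open, the fingers measure 114 mm over their backs; the gripper's body (76 mm by 85 mm) begins 54 mm behind the grasp point. The pads swing forward as they close: fully open they stand 13 mm farther back than shut.
Start: joints at [-1.38, 0.286, 1.577, -0, 1.279, -0.15], TCP at [0.226, -0.636, 0.231] pointing down, gripper open.
Joint ranges: [-2.77, 2.77], [-0.9, 2.22], [0.21, 2.48], [-1.53, 4.67], [0.24, 2.81], [-2.84, 2.84]. Speed limits (rad/s): [2.79, 2.79, 3.14, 3.14, 3.14, 3.14].

INTERFACE

Orientations are given as a unit quaternion [x, y, z, w].
In Python, from plant import ctrl gives the robot as it stands.
- The arm moves only by the tool inch_along, called after "Emit:" as name(argument=value, ...) on one line, values as JSON. Schema: {"type":"object","properties":{"segments":{"type":"array","items":{"type":"array","items":{"type":"number"},"minItems":7,"maxItems":7},"minItems":1,"maxItems":10},"clamp_n":{"type":"number"},"only":{"type":"string"},"quiet":{"type":"boolean"},"lines":{"type":"string"}},"required":["segments"],"additionalProperties":false}. segments is a list of rows, 1 to 10 of them, each of 7 numbers: dx, dy, dz in m, then a rotation vector rx, ry, rz in rad, then the opening from 0.0 (shut) to 1.0 (fully open); each row is the pose to reach, as a shift and turn from the pose commanded when the call began, along the tool's axes at that moment; what a row does not reach only later rows make up. A row lasts 1/8 s, in which the tool goes at most 0.0625 m and 0.188 rad, less where a joint would pass 70% of its speed; a pose out of reach is approached as far as the arm can. The fingers move at their own pace and stop on an object; clamp_n is the grip in N (left out, the last holds). Time passes only in rows, so rows that do not move let the fingers close. The tool returns the time, the measured TCP pose, the force, the opening and the grip force at its end. only (a regular expression) keeps the lines of the reply that match it, lines (a string "A,B") keeps lines A to B, and quiet returns only ok. Input that does not fit is refused with a message, and nothing moves.
- ctrl.get_state(): the state, without advancing time (a new reading comes with each control period).
- ctrl.read_camera(name): name is "side" or "top" or "wrist"; returns a dict with "pixels" (420x560x3 uint8, red, green, blue), "camera_matrix" (3x3 intrinsics, pixels), "dist_coeffs" ([k1, k2, p1, p2, k3] as OpenCV has them; the pictures are not rectified), "xyz" and "orientation" of the camera in the world. Camera axes: x right, y down, z forward; pixel columns grow to the right and rows downward; lengths in m; the calibration is good to about 2 mm. A picture is of the moment at which its call begins. There is no depth.
- ctrl.sign_off(): hands the job in; it is judged then, once.
The state is a dict: "time": time; "qpos": joint angles; "dq": joint speeds; "joint_efforts": joint torques, N m; "eef_pos": TCP position; "tcp_rot": TCP orientation; "contact_force": force on the tool from outside, world axes, zero at the start; "wrist_torque": the same for the moment, N m; "opening": opening from 0.0 (shut) to 1.0 (fully open); "finger_force": force on a finger pad.
Only numpy, scipy, OpenCV 4.12 (cv2) and the standard library are available. Lean on these libraries where they do the work, as an engineer would, in place of code of your own. Each camera call takes 0.05 s, during which the arm holds its last target. There are 200 camera calls.

## Working session

There is one attempt and no reset: what is moved stays moved. The work goes in short steps, Python scripts to look and compute and a tool call to move; the robot and the scene stay as the last step left them, time stands still between calls to the robot, and variables do not carry over. Pictures are saved under pics/ and viewed, at most 10 in all, crops included, and the job is handed in when it is done.

```bash
ls; mkdir -p pics; cat > h.py <<'E'
import numpy as np, cv2
from scipy.spatial.transform import Rotation as R
from plant import ctrl
def shot(n):
    c=ctrl.read_camera(n); return c
def ray(c,uv):
    K=np.array(c["camera_matrix"]);d=np.array(c["dist_coeffs"])
    p=cv2.undistortPoints(np.array(uv,float).reshape(-1,1,2),K,d).reshape(-1,2)
    v=np.c_[p,np.ones(len(p))]
    return np.array(c["xyz"]),R.from_quat(c["orientation"]).apply(v)
def plane(c,uv,z):
    o,v=ray(c,uv); return o+v*((z-o[2])/v[:,2])[:,None]
def proj(c,P):
    Rm=R.from_quat(c["orientation"]).inv(); 
    q=Rm.apply(np.atleast_2d(P)-np.array(c["xyz"]))
    return cv2.projectPoints(q,np.zeros(3),np.zeros(3),np.array(c["camera_matrix"]),np.array(c["dist_coeffs"]))[0].reshape(-1,2)
def save(c,f): cv2.imwrite("pics/"+f,cv2.cvtColor(c["pixels"],cv2.COLOR_RGB2BGR))
E
python3 - <<'E'
from h import *
for n in ("top","side"):
    c=shot(n); save(c,n+"0.png"); np.save(n+"0.npy",c,allow_pickle=True)
    print(n,c["xyz"],R.from_quat(c["orientation"]).as_matrix().round(3).tolist())
s=ctrl.get_state(); print(s["eef_pos"],s["tcp_rot"],s["time"],R.from_quat(s["tcp_rot"]).as_matrix().round(3))
E
```

```text
pics
plant.py
top [ 0.41575942 -0.01913957  1.40561026] [[0.019, -0.991, 0.131], [-1.0, -0.02, -0.005], [0.007, -0.13, -0.991]]
side [0.29841622 1.14083769 0.89899231] [[-0.971, -0.126, 0.201], [-0.237, 0.544, -0.805], [-0.009, -0.83, -0.558]]
[ 0.22552322 -0.63556784  0.2300533 ] [ 9.85516384e-01  1.69576691e-01 -1.70261083e-05 -1.09616130e-03] 0.1 [[ 0.942  0.334 -0.   ]
 [ 0.334 -0.942  0.002]
 [ 0.    -0.002 -1.   ]]
```

View pics/top0.png

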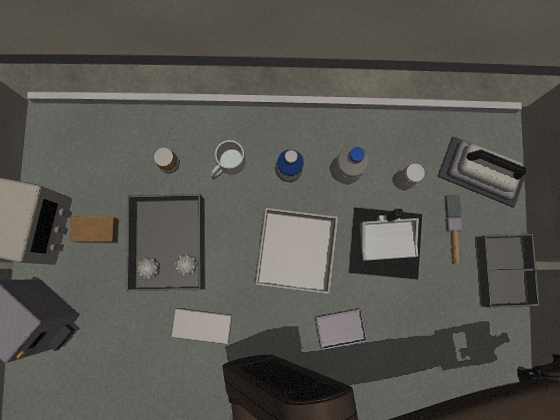

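View pics/side0.png

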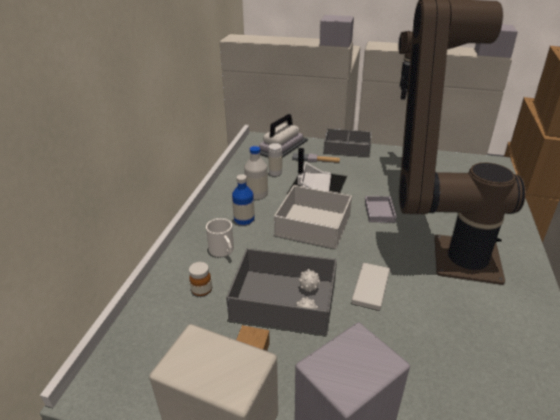

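The top view shows the tote around (166,242) with balls at (147,267) and (186,264), the basket around (297,250), and the mat around (386,243). The scoop sits on the mat with its handle top near (398,213).

```bash
python3 - <<'E'
from h import *
c=np.load("top0.npy",allow_pickle=True).item(); im=c["pixels"]
a=im[180:305,115:235];b=im[200:285,340:430]
A=cv2.resize(a,None,fx=3.3,fy=3.3,interpolation=cv2.INTER_CUBIC);B=cv2.resize(b,None,fx=4.4,fy=4.4,interpolation=cv2.INTER_CUBIC)
H=max(A.shape[0],B.shape[0]);o=np.zeros((H,A.shape[1]+B.shape[1],3),np.uint8);o[:A.shape[0],:A.shape[1]]=A;o[:B.shape[0],A.shape[1]:]=B
o=np.clip(o.astype(float)*1.6,0,255).astype(np.uint8)
print(o.shape,A.shape);cv2.imwrite("pics/crop1.png",o[:,:,::-1])
g=cv2.cvtColor(im,cv2.COLOR_RGB2GRAY)
def big(m,off):
    cs=cv2.findContours(m,cv2.RETR_EXTERNAL,cv2.CHAIN_APPROX_NONE)[0]
    return sorted(cs,key=cv2.contourArea)[::-1]
m=np.zeros_like(g);m[205:282,135:198]=(g[205:282,135:198]>105)*255
for k in big(m,0)[:2]:
    p=cv2.minEnclosingCircle(k);print("ball",p,plane(c,[p[0]],0.035))
m=np.zeros_like(g);m[200:285,345:426]=(g[200:285,345:426]>110)*255
r=cv2.minAreaRect(big(m,0)[0]);bx=cv2.boxPoints(r);print("scoop",bx,plane(c,bx,0.03))
m=np.zeros_like(g);m[200:285,340:430]=(g[200:285,340:430]<32)*255
k=np.vstack(big(m,0)[:1]);print("mat",cv2.minAreaRect(k),cv2.boxPoints(cv2.minAreaRect(k)))
m=np.zeros_like(g);m[195:305,245:348]=(g[195:305,245:348]>95)*255
r=cv2.minAreaRect(big(m,0)[0]);bx=cv2.boxPoints(r);P=plane(c,bx,0.08);print("basket",P,P.mean(0))
E
```

```text
(412, 792, 3) (412, 396, 3)
ball ((184.5, 263.5), 10.606701850891113) [[0.45181964 0.24110941 0.035     ]]
ball ((146.55905151367188, 267.7756042480469), 10.3255615234375) [[0.43758012 0.34677774 0.035     ]]
scoop [[363. 215.]
 [418. 215.]
 [418. 259.]
 [363. 259.]] [[ 0.59902884 -0.25800004  0.03      ]
 [ 0.60223406 -0.41550036  0.03      ]
 [ 0.47718568 -0.41352972  0.03      ]
 [ 0.47445698 -0.25780715  0.03      ]]
mat ((382.4383850097656, 214.6643829345703), (45.265262603759766, 10.252230644226074), 2.12109637260437) [[359.63153 218.94931]
 [360.011   208.7041 ]
 [405.24524 210.37946]
 [404.86578 220.62466]]
basket [[ 0.64108244  0.0747639   0.08      ]
 [ 0.64691578 -0.20532484  0.08      ]
 [ 0.35141001 -0.20619124  0.08      ]
 [ 0.34637079  0.06636258  0.08      ]] [ 0.49644475 -0.0675974   0.08      ]
```

View pics/crop1.png

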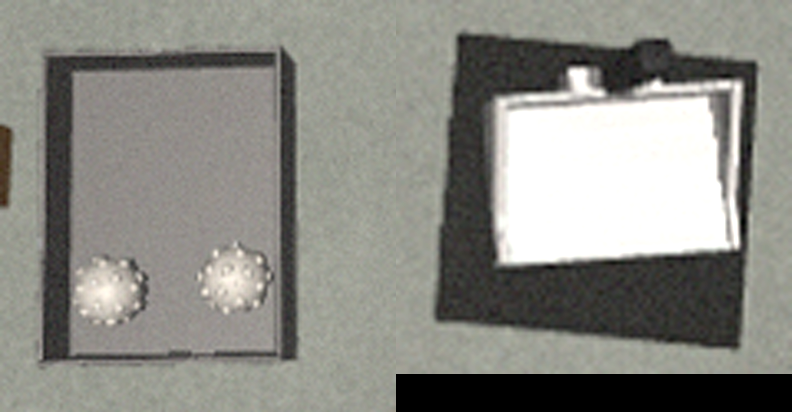

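The crop shows the tote rim corners near crop pixels (45,55), (281,47), (280,355) and (42,358), with both balls at the near end. On the right, the scoop lip runs from (497,267) to (738,249), the handle top is at (653,53), and the mat corners are clear.

```bash
python3 - <<'E'
from h import *
c=np.load("top0.npy",allow_pickle=True).item()
def A(l): return (np.array(l,float)+.5)/3.3-.5+[115,180]
def B(l): return (np.array(l,float)-[396,0]+.5)/4.4-.5+[340,200]
P=plane(c,A([[45,55],[281,47],[280,355],[42,358]]),.085);print("tote",P,P.mean(0))
P=plane(c,B([[460,35],[755,63],[738,348],[437,320]]),.004);print("mat",P,P.mean(0))
P=plane(c,B([[497,267],[738,249]]),.010);d=P[0]-P[1];print("lip",P,P.mean(0),np.linalg.norm(d),np.degrees(np.arctan2(-d[0],d[1])))
print("handle",plane(c,B([[653,53]]),.149))
P=plane(c,B([[493,100],[742,82]]),.049);d=P[0]-P[1];print("back",P,P.mean(0),np.linalg.norm(d),np.degrees(np.arctan2(-d[0],d[1])))
# side view handle check
s=np.load("side0.npy",allow_pickle=True).item()
im=s["pixels"][140:200,270:360]
cv2.imwrite("pics/crop2.png",cv2.resize(np.clip(im*1.6,0,255).astype(np.uint8),None,fx=8,fy=8,interpolation=cv2.INTER_CUBIC)[:,:,::-1])
E
```

```text
tote [[0.63021245 0.39438818 0.085     ]
 [0.64080295 0.19812077 0.085     ]
 [0.38826305 0.18878872 0.085     ]
 [0.38135532 0.38232437 0.085     ]] [0.51015844 0.29090551 0.085     ]
mat [[ 0.62368593 -0.23685541  0.004     ]
 [ 0.6090801  -0.43245156  0.004     ]
 [ 0.42213566 -0.4183095   0.004     ]
 [ 0.43690908 -0.22206864  0.004     ]] [ 0.52295269 -0.32742128  0.004     ]
lip [[ 0.47160857 -0.26004023  0.01      ]
 [ 0.48602396 -0.41747469  0.01      ]] [ 0.47881626 -0.33875746  0.01      ] 0.15809304551699893 5.231663920127932
handle [[ 0.59380304 -0.32888901  0.149     ]]
back [[ 0.57573309 -0.25089317  0.049     ]
 [ 0.59046762 -0.41057823  0.049     ]] [ 0.58310035 -0.3307357   0.049     ] 0.16036341955592018 5.271894584062023
```

View pics/crop2.png

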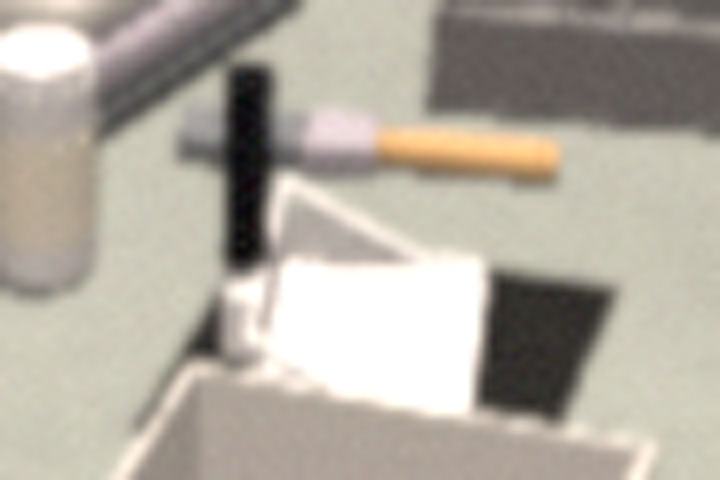

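```bash
cat >> h.py <<'E'
def tool(yaw,pitch=0):
    """tool rotation with tool x along scoop x; pitch>0 = nose-up (nose at -x rises)"""
    return R.from_euler('z',yaw)*R.from_euler('y',pitch)*R.from_euler('x',np.pi)
GX=np.array([.058,0,.101]) # TCP in scoop frame
def scoop(p,yaw,pitch=0,off=(0,0,0)):
    """TCP pose that puts scoop-frame point off at world p"""
    S=R.from_euler('z',yaw)*R.from_euler('y',pitch)
    return np.array(p)+S.apply(GX-np.array(off)),tool(yaw,pitch)
def delta(p,T,s=None):
    s=s or ctrl.get_state();C=R.from_quat(s["tcp_rot"])
    print("d",C.inv().apply(np.array(p)-s["eef_pos"]).round(4),(C.inv()*T).as_rotvec().round(4))
def stat():
    s=ctrl.get_state();C=R.from_quat(s["tcp_rot"]);S=C*R.from_euler('x',-np.pi)
    print("t",s["time"],"lip",(s["eef_pos"]+S.apply(np.array([-.055,0,0])-GX)).round(4),"org",(s["eef_pos"]-S.apply(GX)).round(4),"eul",S.as_euler('ZYX').round(3),"F",np.round(s["contact_force"],1),"q",np.round(s["qpos"],2),"op",s["opening"])
E
python3 - <<'E'
from h import *
c=np.load("top0.npy",allow_pickle=True).item()
P=plane(c,[[263,209],[337,213],[330,292],[257,285]],.08);print("basket",P,P.mean(0))
delta((.592,-.329,.23),tool(.091)); delta((.592,-.329,.105),tool(.091));stat()
E
```

```text
basket [[ 0.60332085  0.02446394  0.08      ]
 [ 0.59642959 -0.17799362  0.08      ]
 [ 0.3824251  -0.16037687  0.08      ]
 [ 0.39732259  0.03560194  0.08      ]] [ 0.49487453 -0.06957615  0.08      ]
d [ 0.4479 -0.1664  0.0006] [-2.200e-03 -1.000e-04  2.498e-01]
d [ 0.4478 -0.1662  0.1256] [-2.200e-03 -1.000e-04  2.498e-01]
t 0.1 lip [ 0.119  -0.6731  0.129 ] org [ 0.1708 -0.6547  0.129 ] eul [ 0.341 -0.     0.002] F [-0.3 -0.5  0.3] q [-1.38  0.29  1.58  0.    1.28 -0.15] op 1.0021281073244117
```

Emit:
inch_along(segments=[[0.448,-0.166,0,0,0,0.25,1],[0.448,-0.166,0,0,0,0.25,1],[0.448,-0.166,0,0,0,0.25,1],[0.448,-0.166,0,0,0,0.25,1],[0.448,-0.166,0,0,0,0.25,1],[0.448,-0.166,0,0,0,0.25,1],[0.448,-0.166,0,0,0,0.25,1],[0.448,-0.166,0,0,0,0.25,1],[0.448,-0.166,0,0,0,0.25,1],[0.448,-0.166,0,0,0,0.25,1]])

```text
time: 1.35
eef_pos: [0.5918, -0.3301, 0.2307]
tcp_rot: [0.999, 0.045, -0.001, -0.0]
contact_force: [-0.3, 0.5, 0.5]
opening: 1.001
finger_force: 0.0
```

```bash
python3 - <<'E'
from h import *
stat();c=shot("wrist");save(c,"w1.png");np.save("w1.npy",c)
delta((.592,-.329,.105),tool(.091))
E
```

```text
t 1.35 lip [ 0.4792 -0.3403  0.1298] org [ 0.534  -0.3353  0.1297] eul [0.091 0.001 0.   ] F [-0.3  0.5  0.5] q [-0.66  0.29  1.57 -0.    1.28  0.82] op 1.0012982755415925
d [ 0.0007 -0.0016  0.1258] [-0.0003  0.0009 -0.0012]
```

View pics/w1.png

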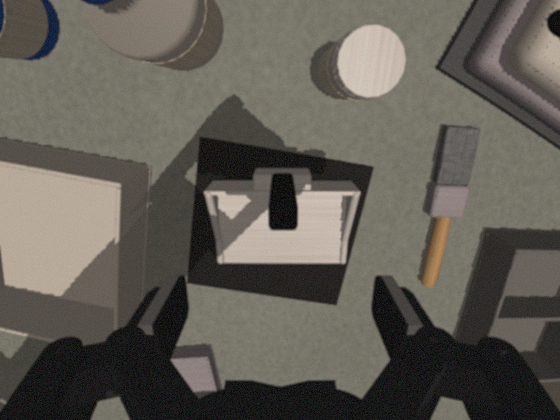

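The wrist view shows the handle top near (284,216), the lip from (218,264) to (348,265), and the fingers straddling the handle's line.

```bash
python3 - <<'E'
from h import *
c=np.load("w1.npy",allow_pickle=True).item()
print(plane(c,[[284,214]],.149),plane(c,[[218,264],[348,265]],.008),plane(c,[[203,137],[372,167],[337,304],[188,283]],.004))
E
```

```text
[[ 0.59677611 -0.33285925  0.149     ]] [[ 0.47196777 -0.26358869  0.008     ]
 [ 0.48557409 -0.42558524  0.008     ]] [[ 0.62636058 -0.24148834  0.004     ]
 [ 0.6103356  -0.4339261   0.004     ]
 [ 0.42416381 -0.42186373  0.004     ]
 [ 0.43787248 -0.22456824  0.004     ]]
```

Emit:
inch_along(segments=[[0.001,-0.0015,0.06,0,0,0,1],[0.001,-0.0015,0.1,0,0,0,1],[0.001,-0.0015,0.126,0,0,0,1],[0.001,-0.0015,0.126,0,0,0,1],[0.001,-0.0015,0.126,0,0,0,0],[0.001,-0.0015,0.126,0,0,0,0],[0.001,-0.0015,0.126,0,0,0,0],[0.001,-0.0015,0.126,0,0,0,0],[0.001,-0.0015,0.126,0,0,0,0],[0.001,-0.0015,0.126,0,0,0,0]], clamp_n=90)

```text
time: 2.65
eef_pos: [0.5939, -0.3291, 0.1068]
tcp_rot: [0.999, 0.045, 0.001, 0.001]
contact_force: [0.6, -1.3, 5.0]
opening: 0.253
finger_force: 88.1
```

```bash
python3 -c "
from h import *
stat()"
```

```text
t 2.65 lip [ 0.4816 -0.3395  0.0056] org [ 0.5364 -0.3345  0.0057] eul [ 0.091 -0.002 -0.002] F [ 0.6 -1.3  5. ] q [-0.66  0.41  1.66 -0.    1.07  0.82] op 0.25327644077254674
```

```bash
sed -i 's/^GX=.*/GX=np.array([.058,0,.1028])/' h.py
```

Emit:
inch_along(segments=[[0,0,-0.06,0,0,0,0],[0,0,-0.12,0,0,0,0],[0,0,-0.14,0,0,0,0],[0,0,-0.14,0,0,0,0]])

```text
time: 3.15
eef_pos: [0.5934, -0.3282, 0.2455]
tcp_rot: [0.999, 0.045, 0.0, 0.0]
contact_force: [1.0, -0.5, -2.2]
opening: 0.251
finger_force: 88.9
```

```bash
python3 - <<'E'
from h import *
stat()
p,T=scoop((.5557,.299,.14),.0426);print(p);delta(p,T)
E
```

```text
t 3.15 lip [ 0.481  -0.3385  0.1426] org [ 0.5357 -0.3335  0.1426] eul [ 0.091 -0.001 -0.   ] F [ 1.  -0.5 -2.2] q [-0.65  0.28  1.56  0.    1.3   0.83] op 0.2512364314841156
[0.61364738 0.30147005 0.2428    ]
d [ 0.0773 -0.6252  0.0025] [ 0.0004 -0.0008  0.0483]
```

Emit:
inch_along(segments=[[0.006,-0.05,0,0,0,0.005,0],[0.014,-0.11,0,0,0,0.01,0],[0.021,-0.17,0,0,0,0.015,0],[0.028,-0.23,0,0,0,0.02,0],[0.036,-0.29,0,0,0,0.025,0],[0.043,-0.35,0,0,0,0.03,0],[0.05,-0.41,0,0,0,0.035,0],[0.058,-0.47,0,0,0,0.04,0],[0.065,-0.53,0,0,0,0.045,0],[0.073,-0.59,0,0,0,0.048,0]])

```text
time: 4.4
eef_pos: [0.6103, 0.2672, 0.2399]
tcp_rot: [1.0, 0.021, -0.004, 0.001]
contact_force: [0.5, 0.0, -1.8]
opening: 0.248
finger_force: 89.2
```

Emit:
inch_along(segments=[[0.004,-0.035,0,0,0,0,0],[0.004,-0.035,0,0,0,0,0],[0.004,-0.035,0,0,0,0,0]])

```text
time: 4.78
eef_pos: [0.6137, 0.3, 0.2415]
tcp_rot: [1.0, 0.021, -0.003, 0.001]
contact_force: [0.6, -0.0, -2.8]
opening: 0.246
finger_force: 89.4
```

```bash
python3 - <<'E'
from h import *
stat()
p,T=scoop((.5557,.299,.14),.0426);delta(p,T)
c=shot("wrist");save(c,"w2.png");np.save("w2.npy",c)
E
```

```text
t 4.775 lip [0.5002 0.2949 0.1394] org [0.5551 0.2973 0.139 ] eul [ 0.043  0.006 -0.002] F [ 0.6 -0.  -2.8] q [ 0.31  0.3   1.54 -0.    1.31  1.83] op 0.24564859149501295
d [ 0.     -0.0014 -0.0013] [0.0023 0.0057 0.0002]
```

View pics/w2.png

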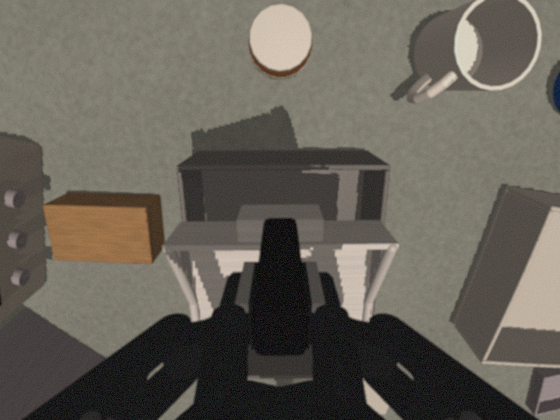

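The wrist view shows the scoop over the tote. The tote's far rim spans about x 180–388 at rows 152–168, centred near the scoop's back wall (165–397).

```bash
python3 - <<'E'
from h import *
c=np.load("w2.npy",allow_pickle=True).item()
print(plane(c,[[182,154],[387,151],[179,168],[388,166]],.085))
p,T=scoop((.5557,.299,.008),.0426,.0);delta(p,T)
E
```

```text
[[0.6447115  0.39019684 0.085     ]
 [0.65569076 0.20367644 0.085     ]
 [0.63157295 0.39364746 0.085     ]
 [0.64192928 0.20070778 0.085     ]]
d [ 0.0002 -0.0021  0.1317] [ 0.0017  0.0043 -0.0006]
```

Emit:
inch_along(segments=[[0,-0.002,0.05,0,0.025,0,0],[0,-0.002,0.1,0,0.025,0,0],[0,-0.002,0.125,0,0.025,0,0],[0,-0.002,0.131,0,0.025,0,0],[0,-0.002,0.133,0,0.025,0,0],[0,-0.002,0.133,0,0.025,0,0]])

```text
time: 5.58
eef_pos: [0.6161, 0.3029, 0.1144]
tcp_rot: [1.0, 0.021, 0.014, -0.001]
contact_force: [-0.4, -0.2, -1.7]
opening: 0.243
finger_force: 89.3
```

```bash
python3 -c "
from h import *
stat()"
```

```text
t 5.575 lip [0.5061 0.2983 0.0084] org [0.5611 0.3007 0.01  ] eul [ 0.042 -0.028  0.001] F [-0.4 -0.2 -1.7] q [ 0.31  0.41  1.65 -0.01  1.06  1.84] op 0.24291033919057195
```

Emit:
inch_along(segments=[[0,0,0.003,0,0,0,0],[-0.008,0,0.003,0,0,0,0],[-0.016,0,0.003,0,0,0,0],[-0.024,0,0.003,0,0,0,0],[-0.032,0,0.003,0,0,0,0],[-0.04,0,0.003,0,0,0,0],[-0.046,0,0.003,0,0,0,0],[-0.05,0,0.003,0,0,0,0]])

```text
time: 6.58
eef_pos: [0.5669, 0.3014, 0.1109]
tcp_rot: [1.0, 0.022, 0.016, -0.001]
contact_force: [5.7, 0.9, 7.0]
opening: 0.244
finger_force: 90.6
```

```bash
python3 - <<'E'
from h import *
stat()
c=shot("top");im=c["pixels"][180:305,115:235];cv2.imwrite("pics/t2.png",cv2.resize(np.clip(im*1.5,0,255).astype(np.uint8),None,fx=4.5,fy=4.5,interpolation=cv2.INTER_CUBIC)[:,:,::-1])
E
```

```text
t 6.575 lip [0.4574 0.2968 0.0046] org [0.5123 0.2991 0.0063] eul [ 0.043 -0.032  0.001] F [5.7 0.9 7. ] q [ 0.33  0.32  1.77 -0.01  1.02  1.87] op 0.2438514397509039
```

View pics/t2.png

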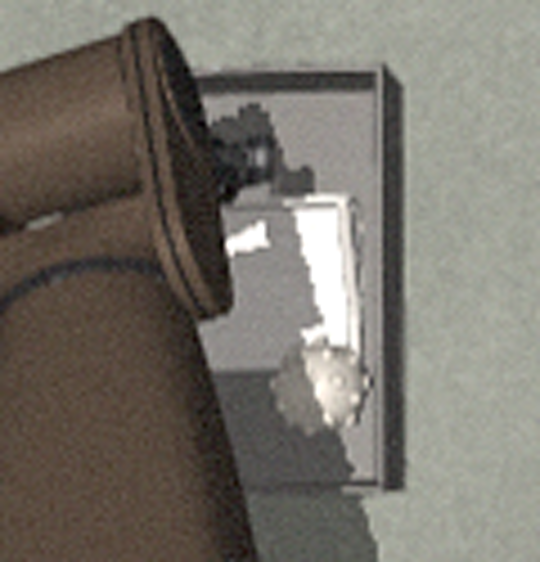

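The top view crop shows ball_a near (322,385), just in front of the scoop's lip and slightly inside the right wall (~350). The arm hides the other ball.

Emit:
inch_along(segments=[[-0.005,0,0,0,0,0,0],[-0.011,0,0,0,0,0,0],[-0.017,0,0,0,0,0,0],[-0.023,0,0,0,0,0,0],[-0.029,0,0,0,0,0,0],[-0.035,0,0,0,0,0,0],[-0.04,0,0,0,0,0,0],[-0.045,0,0,0,0,0,0]])

```text
time: 7.62
eef_pos: [0.5247, 0.2999, 0.1117]
tcp_rot: [1.0, 0.022, 0.019, -0.002]
contact_force: [9.3, 0.5, 11.3]
opening: 0.246
finger_force: 91.0
```

```bash
python3 - <<'E'
from h import *
stat()
c=shot("top");s=shot("side")
im=np.hstack([cv2.resize(c["pixels"][205:305,115:215],(400,400),interpolation=cv2.INTER_CUBIC),cv2.resize(s["pixels"][240:340,225:345],(400,400),interpolation=cv2.INTER_CUBIC)])
cv2.imwrite("pics/t3.png",np.clip(im*1.4,0,255).astype(np.uint8)[:,:,::-1])
E
```

```text
t 7.625 lip [0.4159 0.2954 0.0046] org [0.4708 0.2978 0.0067] eul [ 0.043 -0.039  0.003] F [ 9.3  0.5 11.3] q [ 0.36  0.24  1.87 -0.01  1.    1.89] op 0.2455633561221163
```

View pics/t3.png

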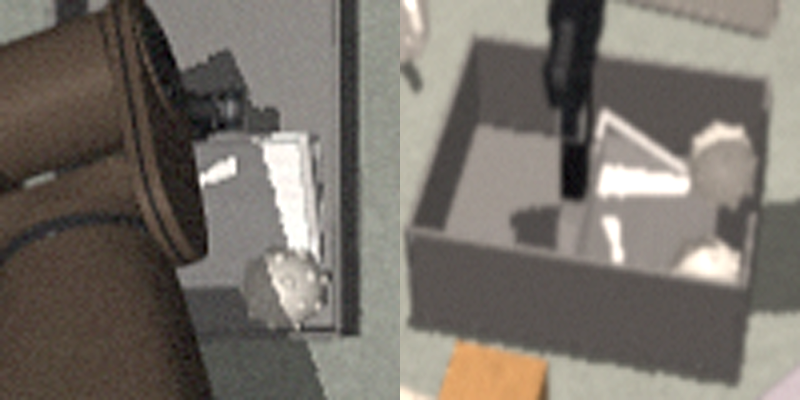

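Both balls are now against the near end wall just ahead of the lip: ball_a at (290,285) in the top crop and (722,165) in the side crop, ball_b at (710,265) in the side crop.

Emit:
inch_along(segments=[[-0.004,0,-0.0005,0,0,0,0],[-0.008,0,-0.0005,0,0,0,0],[-0.012,0,-0.0005,0,0,0,0],[-0.016,0,-0.0005,0,0,0,0],[-0.02,0,-0.0005,0,0,0,0],[-0.024,0,-0.0005,0,0,0,0],[-0.026,0,-0.0005,0,0,0,0],[-0.026,0,-0.0005,0,0,0,0]])

```text
time: 8.72
eef_pos: [0.4984, 0.2989, 0.1115]
tcp_rot: [1.0, 0.022, 0.019, -0.002]
contact_force: [8.3, 0.6, 9.7]
opening: 0.246
finger_force: 91.0
```

```bash
python3 - <<'E'
from h import *
stat()
c=shot("top");s=shot("side")
im=np.hstack([cv2.resize(c["pixels"][205:305,115:215],(400,400),interpolation=cv2.INTER_CUBIC),cv2.resize(s["pixels"][240:340,225:345],(400,400),interpolation=cv2.INTER_CUBIC)])
cv2.imwrite("pics/t4.png",np.clip(im*1.4,0,255).astype(np.uint8)[:,:,::-1])
E
```

```text
t 8.725 lip [0.3895 0.2944 0.0045] org [0.4444 0.2968 0.0065] eul [ 0.044 -0.038  0.003] F [8.3 0.6 9.7] q [ 0.37  0.19  1.92 -0.01  0.99  1.9 ] op 0.2462382104936813
```

View pics/t4.png

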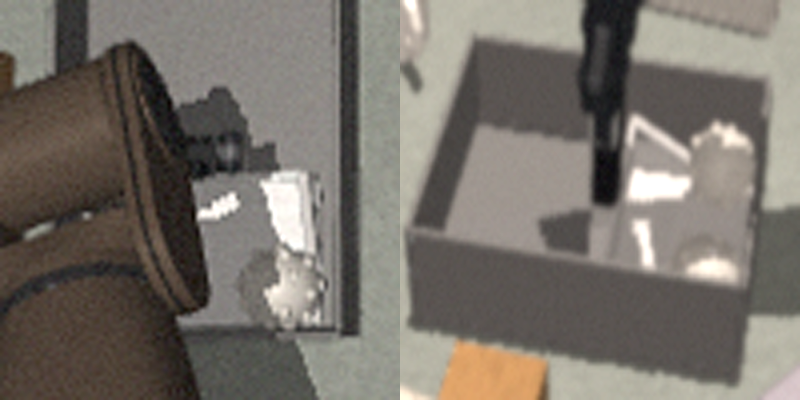

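Both balls look to be over the front of the pan: ball_a at (283,287) in the top crop and (723,165) in the side crop, ball_b near (710,266) in the side crop. I'll check them against the scoop frame.

```bash
python3 - <<'E'
from h import *
c=shot("top");s=shot("side")
a1=plane(c,[[185.7,276.8]],.038)[0];a2=plane(s,[[321.9,281.3]],.038)[0];b=plane(s,[[318,306.5]],.038)[0]
st=ctrl.get_state();S=R.from_quat(st["tcp_rot"])*R.from_euler('x',-np.pi);o=st["eef_pos"]-S.apply(GX)
for n,p in(("a top",a1),("a side",a2),("b side",b)):print(n,p.round(3),S.inv().apply(p-o).round(3))
E
```

```text
a top [0.415 0.236 0.038] [-0.031 -0.06   0.033]
a side [0.412 0.236 0.038] [-0.034 -0.059  0.033]
b side [0.406 0.331 0.038] [-0.036  0.036  0.033]
```

Ball_a sits at scoop y = −60 mm, too close to the right side wall, and ball_b is at +36 mm. I'll back off, shift 12 mm towards −y, and advance again.

Emit:
inch_along(segments=[[0.012,0,-0.001,0,0,0,0],[0.026,0,-0.001,0,0,0,0],[0.038,0,-0.001,0,0,0,0],[0.04,0.006,-0.001,0,0,0,0],[0.04,0.012,-0.001,0,0,0,0],[0.04,0.012,-0.001,0,0,0,0],[0.04,0.012,-0.0005,0,0,0,0],[0.032,0.012,-0.0005,0,0,0,0]])

```text
time: 9.93
eef_pos: [0.527, 0.2867, 0.108]
tcp_rot: [1.0, 0.021, 0.013, -0.0]
contact_force: [1.7, -0.8, -0.6]
opening: 0.245
finger_force: 89.7
```

```bash
cat > loc.py <<'E'
from h import *
stat()
c=shot("top");im=c["pixels"].copy()
# ball a top crop, side crop
s=shot("side")
st=ctrl.get_state();S=R.from_quat(st["tcp_rot"])*R.from_euler('x',-np.pi);o=st["eef_pos"]-S.apply(GX)
g=cv2.cvtColor(s["pixels"],cv2.COLOR_RGB2GRAY)
big=cv2.GaussianBlur(cv2.resize(g[255:325,285:345],None,fx=6,fy=6,interpolation=cv2.INTER_CUBIC),(0,0),3)
h=cv2.HoughCircles(big,cv2.HOUGH_GRADIENT,1,60,param1=60,param2=12,minRadius=48,maxRadius=75)
if h is not None:
    for u,v,r in h[0][:5]:
        p=plane(s,[[(u+.5)/6-.5+285,(v+.5)/6-.5+255]],.037)[0];print(r/6,p.round(3),S.inv().apply(p-o).round(3))
E
python3 loc.py
```

```text
t 9.925 lip [0.4169 0.282  0.0022] org [0.4718 0.2843 0.0037] eul [ 0.043 -0.026 -0.   ] F [ 1.7 -0.8 -0.6] q [ 0.33  0.24  1.87 -0.01  1.    1.87] op 0.2448135917543298
```

```bash
sed -i 's/param1=60,param2=12/param1=30,param2=7/;s/minDist//' loc.py
```

Emit:
inch_along(segments=[[-0.006,0,0,0,0,0,0],[-0.012,0,0,0,0,0,0],[-0.018,0,0,0,0,0,0],[-0.024,0,0,0,0,0,0],[-0.028,0,0,0,0,0,0],[-0.03,0,0,0,0,0,0],[-0.03,0,0,0,0,0,0]])

```text
time: 10.9
eef_pos: [0.4977, 0.2861, 0.1082]
tcp_rot: [1.0, 0.022, 0.014, -0.001]
contact_force: [4.5, 0.7, 1.6]
opening: 0.245
finger_force: 89.8
```

```bash
python3 loc.py
```

```text
t 10.9 lip [0.3877 0.2814 0.0023] org [0.4426 0.2838 0.0039] eul [ 0.043 -0.028  0.001] F [4.5 0.7 1.6] q [ 0.35  0.19  1.94 -0.01  0.99  1.88] op 0.24531255079451583
9.133333 [0.469 0.237 0.037] [ 0.025 -0.048  0.033]
11.216667 [0.415 0.183 0.037] [-0.031 -0.099  0.034]
10.716667 [0.443 0.305 0.037] [0.003 0.021 0.033]
12.400001 [0.403 0.379 0.037] [-0.035  0.097  0.034]
12.400001 [0.461 0.192 0.037] [ 0.016 -0.093  0.033]
```

```bash
python3 - <<'E'
from h import *
st=ctrl.get_state();C=R.from_quat(st["tcp_rot"]);S=C*R.from_euler('x',-np.pi)
heel=np.array([.06,0,0]);w=st["eef_pos"]+S.apply(heel-GX)
for a in (.1,.2,.33):
    S2=S*R.from_euler('y',a);p=w+S2.apply(GX-heel)+[0,0,.004]
    delta(p,S2*R.from_euler('x',np.pi),st)
E
```

```text
d [ 0.0104 -0.     -0.0037] [ 0.  -0.1 -0. ]
d [ 0.0206 -0.     -0.0023] [ 0.  -0.2 -0. ]
d [ 0.0335 -0.      0.0009] [ 0.   -0.33 -0.  ]
```

Emit:
inch_along(segments=[[0.005,0,-0.003,0,-0.05,0,0],[0.01,0,-0.004,0,-0.1,0,0],[0.0155,0,-0.003,0,-0.15,0,0],[0.0205,0,-0.002,0,-0.2,0,0],[0.026,0,-0.001,0,-0.25,0,0],[0.0335,0,0.001,0,-0.33,0,0],[0.0335,0,0.001,0,-0.33,0,0],[0.0335,0,0.001,0,-0.33,0,0],[0.0335,0,0.001,0,-0.33,0,0]])

```text
time: 12.12
eef_pos: [0.5289, 0.2874, 0.1069]
tcp_rot: [0.988, 0.021, -0.152, 0.003]
contact_force: [0.1, 0.3, -3.3]
opening: 0.244
finger_force: 89.1
```

```bash
python3 - <<'E'
from h import *
stat()
c=shot("top");s=shot("side");w=shot("wrist")
f=lambda im,sz:cv2.resize(im,sz,interpolation=cv2.INTER_CUBIC)
im=np.vstack([np.hstack([f(c["pixels"][195:305,115:225],(330,330)),f(s["pixels"][235:335,225:365],(462,330))]),np.zeros((0,792,3),np.uint8)])
w2=f(w["pixels"][150:420,100:460],(360,270))
o=np.zeros((600,792,3),np.uint8);o[:330]=im;o[330:600,:360]=w2
cv2.imwrite("pics/t5.png",np.clip(o*1.4,0,255).astype(np.uint8)[:,:,::-1])
E
```

```text
t 12.125 lip [0.3904 0.2814 0.0429] org [0.4428 0.2836 0.0264] eul [ 0.043  0.306 -0.   ] F [ 0.1  0.3 -3.3] q [0.3  0.41 1.68 0.08 1.35 1.8 ] op 0.24384257287714162
```

View pics/t5.png

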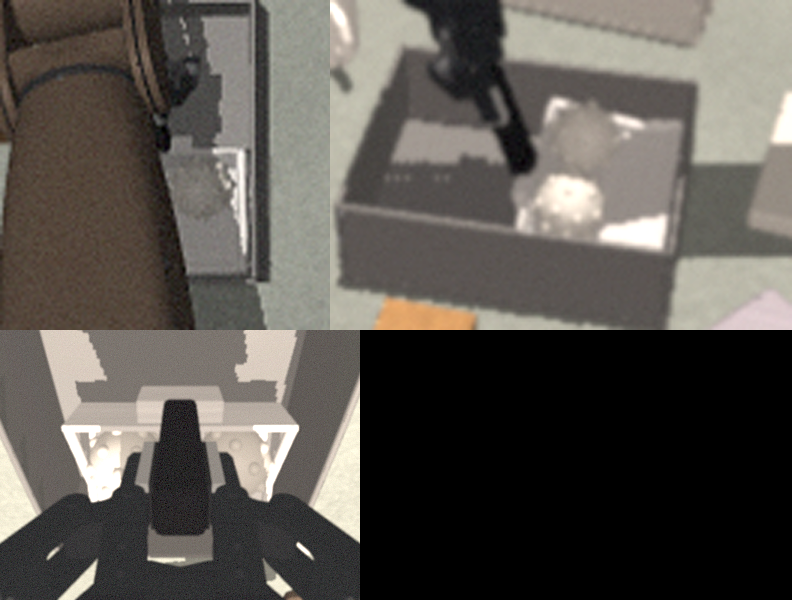

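Both balls lie against the scoop's back wall, one either side of the handle: side crop (580,140) and (567,203), wrist crop left and right of the handle. Next I lift.

```bash
python3 - <<'E'
from h import *
st=ctrl.get_state();C=R.from_quat(st["tcp_rot"])
delta(np.array(st["eef_pos"])+[.006,0,.12],C,st)
E
```

```text
d [-0.0303  0.0002 -0.1163] [0. 0. 0.]
```

Emit:
inch_along(segments=[[-0.003,0,-0.012,0,0,0,0],[-0.008,0,-0.03,0,0,0,0],[-0.014,0,-0.054,0,0,0,0],[-0.02,0,-0.078,0,0,0,0],[-0.026,0,-0.1,0,0,0,0],[-0.03,0,-0.114,0,0,0,0],[-0.03,0,-0.116,0,0,0,0],[-0.03,0,-0.116,0,0,0,0]])

```text
time: 13.28
eef_pos: [0.536, 0.2874, 0.2263]
tcp_rot: [0.988, 0.021, -0.152, 0.003]
contact_force: [-0.3, 0.5, -3.1]
opening: 0.244
finger_force: 89.1
```

```bash
python3 - <<'E'
from h import *
stat();B=np.array([.495,-.0696,0]);Y=-.07
RB=R.from_euler('z',Y)
for pit,z in ((.306,.17),(-.1,.12),(-.7,.075)):
    L=B+RB.apply([.03,0,0])+[0,0,z];p,T=scoop(L,Y,pit,(-.055,0,0));print(p.round(3));delta(p,T)
E
```

```text
t 13.275 lip [0.3974 0.2815 0.1623] org [0.4498 0.2837 0.1457] eul [ 0.043  0.306 -0.   ] F [-0.3  0.5 -3.1] q [0.29 0.3  1.59 0.07 1.55 1.81] op 0.244012896078711
[ 0.663 -0.081  0.234]
d [ 0.104   0.374  -0.0408] [ 0.0342 -0.0002  0.1075]
[ 0.627 -0.079  0.234]
d [ 0.0695  0.3698 -0.0295] [0.0119 0.4054 0.1129]
[ 0.545 -0.073  0.226]
d [-0.006   0.3606  0.0019] [-0.0228  1.0047  0.1155]
```

Emit:
inch_along(segments=[[0.001,0.015,0,0.001,0,0.004,0],[0.002,0.045,-0.001,0.004,0,0.013,0],[0.004,0.085,-0.003,0.008,0,0.024,0],[0.006,0.13,-0.005,0.012,0,0.037,0],[0.009,0.18,-0.007,0.016,0,0.052,0],[0.011,0.23,-0.009,0.021,0,0.066,0],[0.014,0.28,-0.011,0.026,0,0.08,0],[0.016,0.325,-0.013,0.03,0,0.093,0],[0.017,0.355,-0.014,0.032,0,0.102,0],[0.018,0.37,-0.014,0.034,0,0.107,0]])

```text
time: 14.52
eef_pos: [0.5728, -0.0833, 0.2339]
tcp_rot: [0.988, -0.036, -0.153, -0.006]
contact_force: [0.7, -0.5, -4.0]
opening: 0.249
finger_force: 89.1
```

Emit:
inch_along(segments=[[0,0.004,0,0,0,0,0],[0,0.004,0,0,0,0,0],[0,0.004,0,0,0,0,0]])

```text
time: 14.9
eef_pos: [0.5731, -0.084, 0.2347]
tcp_rot: [0.988, -0.034, -0.152, -0.006]
contact_force: [-0.4, -0.1, -3.5]
opening: 0.248
finger_force: 89.2
```

```bash
python3 - <<'E'
from h import *
stat();B=np.array([.495,-.0696,0]);Y=-.07
RB=R.from_euler('z',Y)
for pit,z in ((.15,.13),(0,.11),(-.15,.1),(-.3,.09),(-.5,.08),(-.75,.07)):
    L=B+RB.apply([.03,0,0])+[0,0,z];p,T=scoop(L,Y,pit,(-.055,0,0));print(p.round(3));delta(p,T)
s=shot("side");cv2.imwrite("pics/dbg.png",s["pixels"][:,:,::-1])
E
```

```text
t 14.9 lip [ 0.4348 -0.0745  0.1706] org [ 0.4871 -0.078   0.1541] eul [-0.068  0.305  0.001] F [-0.4 -0.1 -3.5] q [-0.29  0.25  1.64 -0.07  1.55  1.36] op 0.24750757237973348
[ 0.652 -0.081  0.215]
d [ 0.0806 -0.0087 -0.0044] [-0.0004  0.1552  0.0021]
[ 0.638 -0.08   0.213]
d [ 0.0677 -0.0087  0.0017] [-0.0006  0.3052  0.0021]
[ 0.621 -0.078  0.219]
d [ 0.0501 -0.0088  0.0012] [-0.0007  0.4552  0.0021]
[ 0.602 -0.077  0.222]
d [ 0.0313 -0.0088  0.0039] [-0.0009  0.6052  0.002 ]
[ 0.575 -0.075  0.224]
d [ 0.004  -0.0089  0.0096] [-0.0011  0.8052  0.0019]
[ 0.538 -0.073  0.222]
d [-0.0309 -0.0089  0.0228] [-0.0014  1.0552  0.0018]
```

Emit:
inch_along(segments=[[0.02,-0.003,-0.002,0,0.03,0,0],[0.045,-0.006,-0.003,0,0.06,0,0],[0.07,-0.009,-0.004,0,0.1,0,0],[0.08,-0.009,-0.004,0,0.15,0,0],[0.074,-0.009,-0.001,0,0.23,0,0],[0.068,-0.009,0.002,0,0.305,0,0],[0.059,-0.009,0.0015,0,0.38,0,0],[0.05,-0.009,0.001,0,0.455,0,0],[0.041,-0.009,0.0025,0,0.53,0,0],[0.031,-0.009,0.004,0,0.605,0,0]])

```text
time: 16.2
eef_pos: [0.6023, -0.0775, 0.2217]
tcp_rot: [0.988, -0.034, 0.15, 0.005]
contact_force: [0.6, 0.3, -3.3]
opening: 0.246
finger_force: 89.1
```

```bash
python3 - <<'E'
from h import *
stat();B=np.array([.495,-.0696,0]);Y=-.07
RB=R.from_euler('z',Y)
for pit,z in ((-.4,.085),(-.5,.08),(-.75,.07)):
    L=B+RB.apply([.03,0,0])+[0,0,z];p,T=scoop(L,Y,pit,(-.055,0,0));print(p.round(3));delta(p,T)
E
```

```text
t 16.2 lip [ 0.5251 -0.0721  0.09  ] org [ 0.5775 -0.0757  0.1063] eul [-0.069 -0.302  0.001] F [ 0.6  0.3 -3.3] q [-0.33 -0.01  1.94  0.1   0.92  1.26] op 0.24644667687379154
[ 0.589 -0.076  0.224]
d [-0.0123 -0.0004 -0.0059] [-0.0011  0.0981  0.001 ]
[ 0.575 -0.075  0.224]
d [-0.0256 -0.0004 -0.0108] [-0.0011  0.1981  0.001 ]
[ 0.538 -0.073  0.222]
d [-0.0619 -0.0005 -0.0198] [-0.0013  0.4481  0.0008]
```

Emit:
inch_along(segments=[[-0.006,0,-0.003,0,0.05,0,0],[-0.012,0,-0.006,0,0.1,0,0],[-0.019,0,-0.009,0,0.15,0,0],[-0.026,0,-0.011,0,0.2,0,0],[-0.04,0,-0.015,0,0.3,0,0],[-0.062,0,-0.02,0,0.45,0,0],[-0.062,0,-0.02,0,0.45,0,0],[-0.062,0,-0.02,0,0.45,0,0],[-0.062,0,-0.02,0,0.45,0,0],[-0.062,0,-0.02,0,0.45,0,0]])

```text
time: 17.45
eef_pos: [0.5385, -0.0739, 0.224]
tcp_rot: [0.93, -0.032, 0.367, 0.013]
contact_force: [-1.0, 0.3, -2.2]
opening: 0.245
finger_force: 89.4
```

```bash
cat > balls.py <<'E'
from h import *
stat()
for n,(r0,r1,c0,c1) in (("top",(205,295,255,340)),("side",(185,245,272,355))):
    c=shot(n);g0=cv2.cvtColor(np.load(n+"0.npy",allow_pickle=True).item()["pixels"],cv2.COLOR_RGB2GRAY).astype(int);g=cv2.cvtColor(c["pixels"],cv2.COLOR_RGB2GRAY).astype(int)
    d=(abs(g-g0)[r0:r1,c0:c1]>22).astype(np.uint8)*255
    d=cv2.morphologyEx(d,cv2.MORPH_OPEN,np.ones((3,3)))
    nn,_,st,ce=cv2.connectedComponentsWithStats(d)
    for i in range(1,nn):
        if st[i][4]>40:
            u=ce[i]+[c0,r0];print(n,st[i].tolist(),u.round(1),plane(c,[u],.035)[0].round(3))
E
python3 balls.py
```

```text
t 17.45 lip [ 0.5261 -0.0731  0.0718] org [ 0.5662 -0.0759  0.1093] eul [-0.069 -0.751 -0.   ] F [-1.   0.3 -2.2] q [-0.44 -0.36  2.34  0.54  0.5   0.81] op 0.2452723669867991
top [19, 1, 14, 4, 44] [280.5 207.4] [ 0.615 -0.024  0.035]
top [0, 0, 78, 90, 4164] [295.4 255.1] [ 0.481 -0.068  0.035]
top [11, 9, 12, 18, 119] [270.3 221.8] [0.574 0.005 0.035]
side [21, 0, 38, 18, 343] [308.6 190.7] [ 0.537 -0.223  0.035]
side [15, 10, 9, 11, 73] [291.1 200.3] [ 0.585 -0.147  0.035]
side [14, 19, 58, 24, 668] [318.7 215.9] [ 0.474 -0.075  0.035]
side [67, 40, 16, 20, 245] [347.4 235.4] [0.368 0.01  0.035]
```

```bash
python3 - <<'E'
from h import *
st=ctrl.get_state()
p=np.array(st["eef_pos"])
delta(p+[0,0,.06],R.from_quat(st["tcp_rot"]))
delta((.58,-.09,.28),tool(-.04,-.3));delta((.586,-.10,.25),tool(0,0))
E
```

```text
d [ 0.0409 -0.     -0.0439] [0. 0. 0.]
d [ 0.0703  0.0133 -0.0121] [ 0.0146 -0.4504 -0.0254]
d [0.0547 0.0228 0.0144] [ 0.0259 -0.7501 -0.0658]
```

Emit:
inch_along(segments=[[0.02,0,-0.022,0,0,0,0],[0.041,0,-0.044,0,0,0,0],[0.05,0.005,-0.035,0.005,-0.15,-0.01,0],[0.062,0.01,-0.022,0.01,-0.3,-0.018,0],[0.07,0.013,-0.012,0.015,-0.45,-0.025,0],[0.064,0.018,0,0.02,-0.6,-0.045,0],[0.055,0.023,0.014,0.026,-0.75,-0.066,0],[0.055,0.023,0.014,0.026,-0.75,-0.066,0],[0.055,0.023,0.014,0.026,-0.75,-0.066,0]])

```text
time: 18.68
eef_pos: [0.5854, -0.0999, 0.2498]
tcp_rot: [1.0, -0.0, 0.001, -0.0]
contact_force: [0.9, -0.2, -1.8]
opening: 0.247
finger_force: 89.3
```

```bash
python3 - <<'E'
from h import *
stat()
p,T=scoop((.528,-.33,.14),0);delta(p,T)
E
```

```text
t 18.675 lip [ 0.4726 -0.0998  0.1469] org [ 0.5276 -0.0998  0.147 ] eul [-0.    -0.002  0.001] F [ 0.9 -0.2 -1.8] q [-0.34  0.09  1.76  0.    1.28  1.23] op 0.24666959505293345
d [0.0006 0.2301 0.0069] [-0.0005 -0.0017 -0.0004]
```

Emit:
inch_along(segments=[[0,0.05,0,0,0,0,0],[0,0.1,0,0,0,0,0],[0,0.15,0,0,0,0,0],[0,0.2,0,0,0,0,0],[0,0.23,0,0,0,0,0],[0,0.23,0.04,0,0,0,0],[0,0.23,0.09,0,0,0,0],[0,0.23,0.12,0,0,0,0],[0,0.23,0.128,0,0,0,0],[0,0.23,0.128,0,0,0,0]])

```text
time: 19.92
eef_pos: [0.5855, -0.3299, 0.1227]
tcp_rot: [1.0, 0.0, 0.001, 0.0]
contact_force: [0.1, -0.4, -1.4]
opening: 0.246
finger_force: 89.4
```

```bash
python3 balls.py; python3 - <<'E'
from h import *
# scoop tilt in grip: side-view handle and lip from top
s=shot("side")
g=cv2.cvtColor(s["pixels"],cv2.COLOR_RGB2GRAY);print(proj(s,[[.586,-.33,.149],[.473,-.33,.006]]).round(1))
E
```

```text
t 19.925 lip [ 0.4726 -0.3299  0.0198] org [ 0.5276 -0.3299  0.0199] eul [ 0.    -0.001 -0.   ] F [ 0.1 -0.4 -1.4] q [-0.66  0.38  1.67  0.    1.1   0.91] op 0.24554837007097957
top [28, 25, 57, 65, 1674] [317.8 274.4] [ 0.429 -0.131  0.035]
top [22, 61, 11, 20, 108] [281.8 275.2] [ 0.425 -0.031  0.035]
side [9, 0, 10, 7, 51] [285.7 187.7] [ 0.623 -0.225  0.035]
side [36, 0, 24, 7, 108] [319.9 187.4] [ 0.501 -0.256  0.035]
side [43, 23, 23, 19, 165] [326.2 216.6] [ 0.449 -0.077  0.035]
side [72, 28, 11, 28, 215] [350.3 226.8] [ 0.365 -0.038  0.035]
[[301.8 148.3]
 [330.  184.8]]
```

Emit:
inch_along(segments=[[0,0,0.005,0,0,0,0],[0,0,0.01,0,0,0,0],[0,0,0.013,0,0,0,0],[0,0,0.013,0,0,0,0]])

```text
time: 20.58
eef_pos: [0.5848, -0.3298, 0.1079]
tcp_rot: [1.0, -0.0, -0.001, -0.001]
contact_force: [0.6, 0.1, -2.3]
opening: 0.244
finger_force: 89.5
```

```bash
python3 -c "
from h import *
stat()"
```

```text
t 20.575 lip [ 0.4716 -0.3296  0.0052] org [ 0.5266 -0.3297  0.0052] eul [-0.     0.001  0.001] F [ 0.6  0.1 -2.3] q [-0.66  0.4   1.67  0.    1.07  0.91] op 0.24427129834903794
```

Emit:
inch_along(segments=[[0,0,0.001,0,0,0,0],[0,0,0.002,0,0,0,0],[0,0,0.002,0,0,0,0]])

```text
time: 20.95
eef_pos: [0.5852, -0.3301, 0.1067]
tcp_rot: [1.0, -0.0, -0.0, -0.0]
contact_force: [0.5, 0.4, -2.2]
opening: 0.247
finger_force: 89.6
```

Emit:
inch_along(segments=[[0,0,0.001,0,0,0,0],[0,0,0.002,0,0,0,0],[0,0,0.002,0,0,0,0]])

```text
time: 21.32
eef_pos: [0.5856, -0.33, 0.1066]
tcp_rot: [1.0, 0.0, 0.0, 0.0]
contact_force: [-2.1, 2.0, 5.4]
opening: 0.246
finger_force: 90.4
```

```bash
python3 -c "
from h import *
stat()"
```

```text
t 21.325 lip [ 0.4726 -0.33    0.0038] org [ 0.5276 -0.33    0.0038] eul [ 0. -0. -0.] F [-2.1  2.   5.4] q [-0.66  0.4   1.67  0.    1.07  0.91] op 0.24603402120382817
```

Emit:
inch_along(segments=[[0,0,0,0,0,0,0.5],[0,0,0,0,0,0,1],[0,0,0,0,0,0,1],[0,0,0,0,0,0,1],[0,0,-0.03,0,0,0,1],[0,0,-0.08,0,0,0,1],[0,0,-0.14,0,0,0,1],[0,0.06,-0.16,0,0,0,1],[-0.04,0.12,-0.16,0,0,0,1],[-0.08,0.18,-0.16,0,0,0,1]])

```text
time: 22.58
eef_pos: [0.5156, -0.4949, 0.2651]
tcp_rot: [1.0, 0.0, 0.0, 0.0]
contact_force: [0.4, -1.0, -1.0]
opening: 1.003
finger_force: 0.0
```

Emit:
inch_along(segments=[[-0.04,0.05,0,0,0,0,1],[-0.08,0.08,0,0,0,0,1],[-0.08,0.08,0,0,0,0,1]])

```text
time: 22.95
eef_pos: [0.4326, -0.5763, 0.2641]
tcp_rot: [1.0, -0.003, -0.001, -0.0]
contact_force: [-0.1, 0.7, 0.7]
opening: 0.999
finger_force: 0.0
```

```bash
python3 balls.py; python3 - <<'E'
from h import *
c=shot("top");save(c,"end.png");np.save("end.npy",c);g=cv2.cvtColor(c["pixels"],cv2.COLOR_RGB2GRAY)
m=np.zeros_like(g);m[200:285,345:426]=(g[200:285,345:426]>110)*255
k=max(cv2.findContours(m,cv2.RETR_EXTERNAL,cv2.CHAIN_APPROX_NONE)[0],key=cv2.contourArea)
print(cv2.boundingRect(k),cv2.minAreaRect(k),proj(c,[[.473,-.25,.01],[.473,-.41,.01],[.586,-.33,.149]]).round(1))
b=np.zeros_like(g);b[205:282,135:198]=(g[205:282,135:198]>105)*255;print("tote bright",(b>0).sum())
E
```

```text
t 22.95 lip [ 0.3195 -0.5756  0.1614] org [ 0.3745 -0.5759  0.1614] eul [-0.006  0.001  0.   ] F [-0.1  0.7  0.7] q [-1.07  0.37  1.42 -0.    1.36  0.51] op 0.9993611899132346
top [22, 60, 43, 24, 530] [297.7 276.2] [ 0.423 -0.075  0.035]
side [76, 0, 7, 11, 51] [351.8 188.7] [ 0.385 -0.273  0.035]
side [59, 19, 13, 9, 96] [337.4 208.1] [ 0.42  -0.135  0.035]
side [52, 34, 14, 9, 78] [330.3 223.3] [ 0.43  -0.042  0.035]
(359, 218, 59, 44) ((387.7882385253906, 240.75291442871094), (55.98844528198242, 44.33058166503906), 4.39870548248291) [[359.1 259.7]
 [414.8 260.7]
 [398.5 214.6]]
tote bright 0
```

```bash
python3 - <<'E'
from h import *
s=shot("side");g=cv2.cvtColor(s["pixels"],cv2.COLOR_RGB2GRAY)
m=(g[140:180,285:320]<35)
for r in range(0,36,4):
    x=np.where(m[r])[0]; print(140+r,(x.min()+285,x.max()+285) if len(x) else None)
print(proj(s,[[.5855,-.33,z] for z in(.149,.1,.044)]).round(1))
print(ctrl.get_state()["dq"])
E
```

```text
140 None
144 None
148 None
152 (np.int64(301), np.int64(305))
156 (np.int64(301), np.int64(305))
160 (np.int64(300), np.int64(305))
164 (np.int64(301), np.int64(304))
168 (np.int64(301), np.int64(304))
172 (np.int64(301), np.int64(303))
[[301.9 148.3]
 [301.7 160. ]
 [301.5 172.9]]
[ 0.01484752 -0.00185252 -0.00166885 -0.001977   -0.00135678 -0.00165612]
```

The handle stands vertical where I predicted it, the balls are in the basket, and the tote is empty, so I'm handing in.

```bash
python3 -c "
from plant import ctrl
print(ctrl.sign_off())"
```

```text
the job is handed in; nothing more can be done
None
```

I handed the job in at about 23 s of the 72 s limit: both balls went from the tote to the basket in one scoopful, and the scoop stands upright on its mat with the gripper clear. The final camera checks agree with this, but the sign-off gave no verdict, and I did not re-check the bystanders' positions.

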